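Seat the keyed spindle in the bench drive and hold it home

ROBOT

A 7-joint arm with a two-finger parallel gripper is mounted at the origin on a cart in front of the work surface, level with it; the furniture and walls round the work are solid. World frame = base frame: x ahead of the robot, y to its left, z up, the work surface at z = 0. Lengths are in mm, angles in rad, forces in N, time in s.
With the tool pointing down it reaches from about 425 to 1025 mm from the base axis. Payload 3.6 kg.
Tool frame: the origin (TCP) lies at the very end of the fingers, on their centre line; the grasp point (between the pads) lies 19 mm behind it (manip.grip_point_offset is the distance from the TCP to the grasp point, in mm); z points along the fingers, y is the line along which they close (so a half turn about z gives the same grasp; the last joint's range is limited). The gripper opens to 85 mm and grips with 20 to 120 N. Pads are 22 mm wide; open, the fingers measure 114 mm over their backs; the gripper's body (76 mm by 85 mm) begins 54 mm behind the grasp point. The pads swing forward as they close: fully open they stand 13 mm farther back than shut.
Start: joints at [1.149, 0.591, 0.048, 1.609, -0.033, 0.943, -0.034], TCP at [233.423, -686.399, 231.302] pointing down, gripper open.
Joint ranges: [-2.69, 2.69], [-0.47, 2.24], [-1.27, 1.36], [0.19, 2.51], [-1.53, 4.68], [0.08, 2.07], [-3.09, 3.09]. Speed limits (rad/s): [2.57, 2.57, 3.14, 3.14, 3.14, 3.14, 3.14].

INTERFACE

Orientations are given as a unit quaternion [x, y, z, w].
In Python, from rig import manip gives the robot as it stands. The module is installed in compiled form; this text tells all that it offers.
- The arm moves only by the tool carry_out, never from a script. Its argument "moves" is a list of rows, each an object with "delta_pos": the shift along the tool's x, y, z in cm, a list of three; "spin": the turn about the tool's z in degrees. A call has 1 to 20 rows; each row is the pose to reach, as a shift and turn from the pose commanded when the call began, along the tool's axes at that moment; what a row does not reach only later rows make up. A row lasts 1/12 s, in which the tool goes at most 41.7 mm and 7.16 degrees, less where a joint would pass 70% of its speed; a pose out of reach is approached as far as the arm can. A call with a gripper value outside its range is refused whole. "jaw" is the closure, from 0 (fully open) to 1 (shut), set as the call begins (left out, the last holds). The fingers move at their own pace and stop on an object; the grip force is fixed at half the most. Time passes only in rows, so rows that repeat a pose let the fingers close. It gives the time, the measured TCP pose, the force, the opening and the grip force at its end, in the units of the state.
- manip.observe(): the state, without advancing time (a new reading comes with each control period).
- manip.get_image(name): name is "scene" or "top" or "wrist"; returns a dict with "color" (480x640x3 uint8, red, green, blue), "vfov" (degrees; the focal length in pixels is half the picture's height over the tangent of half this angle, whatever the lens; pixels are square), "cx", "cy" (the principal point, pixels), "rvec" (rotation vector, rad) and "tvec" (3), from world to camera coordinates, as OpenCV has them. Camera axes: x right, y down, z forward; pixel columns grow to the right and rows downward; lengths in mm; the calibration is good to about 2 mm. The wrist camera is an equidistant fisheye: a pixel r from the principal point sees the ray r / f radians off the axis. A picture is of the moment at which its call begins. There is no depth.
- manip.finish_job(): hands the job in; it is judged then, once.
The state is a dict: "clock": time; "joints": joint angles; "joint_velocities": joint speeds; "joint_torque": joint torques, N m; "position": TCP position; "ee_rot": TCP orientation; "wrist_force": force on the tool from outside, world axes, zero at the start; "wrist_torque": the same for the moment, N m; "grip_width": finger opening in mm; "grasp_force": force on a finger pad.
Only numpy, scipy, OpenCV 4.12 (cv2) and the standard library are available. Lean on these libraries where they do the work, as an engineer would, in place of code of your own. Each camera call takes 0.05 s, during which the arm holds its last target. There are 200 camera calls.

TASK

The bench drive's keyed spindle hangs by its collar in the slotted metal rest: grip it by its black head, slide it level out through the rest's open front, and put it in the hub of the blue drive unit. Push it in, turning it until its key slips into the keyway, and keep pushing against the spring ejector until the collar sits fully home, flat on the hub's rim. Finish while still gripping the head and holding the spindle pressed home (do not let go: the ejector would lift it), and leave the two jars and the small beaker where they stand.

Things in the scene. Friction and masses are not known exactly. Their poses are not given: they have to be found in the camera images.
- spindle: Loose upright steel spindle with black grip head, 112 mm tall, 0.1-0.2 kg. Origin: centre of its lower tip, z up, +x towards its one key. Shaft 18 mm diameter up to z 46 (lowest 9 mm taper from 10 mm); brass key 6 mm wide, z 14 to 38, out to 14 mm from the axis; collar 44 mm diameter, z 46 to 52; neck 14 mm diameter; head z 72 to 112. Starts with tip at z 20, key within 0.5 rad of the rest's +x.
- spindle_grip (a point): Centre of the black head, on the spindle axis 92 mm above the tip, 20 mm below the head's top; axes as the spindle's. Head 36 mm along x, 24 mm across y with flat faces (grip across y), 40 mm high. A white line on its top, from the centre to the +x end and down that end, points the way of the key.
- collar_face (a point): Centre of the collar's underside, on the spindle axis 46 mm above the tip; axes as the spindle's.
- rest: Fixed aluminium rest, foot 84 mm square, 81 mm high; origin under its centre, z up. Its slot runs along x, open front at -x. The collar stands on a fork (top z 66 mm, slot 22 mm wide) under a lip (z 76 to 81, slot 24 mm), so the spindle cannot be lifted, only slid level along -x. Fork and lip end at x -30 mm: the collar is clear once the spindle axis is beyond x -52. It starts at x -4 to 0.
- drive_unit: Fixed blue drive unit, 100 x 100 mm, 42 mm high, with a steel hub 46 mm diameter standing up from its middle to z 70 mm; origin under its centre, z up, keyway towards +x (marked by a white line on the rim and on the blue housing, pointing out from the keyway). A small black knob sticks out of its -x side.
- hub_rim (a point): Centre of the hub's mouth at the rim, z 70 mm; axes as the drive unit's (+x to the keyway). Bore 20 mm diameter, keyway 7.5 mm wide out to 15 mm from the axis, both open at the rim and deeper than the spindle. Key off the keyway: the spindle stops 14 mm in, key on the rim. Key in it: it goes on, meets the ejector 34 mm in and is home 46 mm in, collar on the rim.
- ejector (a joint): Spring-loaded brass plunger in the bottom of the hub's bore, pressed down by the spindle's tip: 0 = up, 0.012 = spindle home, collar on the rim (m). It pushes back with about 3 N at first contact and 9 N when home, and lifts the spindle when that is let go.
- white_jar: White jar, 60 mm diameter, 71 mm tall, origin under its centre; a bystander, on the left. Beyond it, to the left of the rest and behind, stands a tall fixed water bath (from about x 0.52, y 0.28 m on): come to the rest from the front or from well above, not across the bath.
- brown_jar: Amber jar with black lid, 52 mm diameter, 66 mm tall, origin under its centre; a bystander.
- small_beaker: Small empty clear beaker, 47 mm diameter, 60 mm tall, origin under its centre; a bystander.
Things that resemble listed ones, but are neither listed nor needed, are in the scene too. What is shaped like the spindle but pink or turquoise is not meant.

How it is judged (in metres and radians):
On the way, in this order (a step that is already met when the one before it is completed fails the run):
1. the spindle has been slid level out through the open front of the rest (x of spindle in the frame of rest below -0.045 m and z of spindle in the frame of rest between 0.008 and 0.05 m and angle between spindle's own z axis and vertical below 0.3 rad).
2. the shaft is in the hub with its key in the keyway (z of collar_face in the frame of hub_rim below 0.027 m and horizontal distance between collar_face and hub_rim below 0.004 m and angle between the x axis of spindle and the x axis of drive_unit, either way round below 0.3 rad).
At the end, for the whole second after the job is handed in: The spindle is home in the hub: collar within 2 mm of the rim, axis within 3 mm and 0.06 rad, key in line with the keyway, the ejector pressed down at least 10 mm, and the fingers still grip the head (more than 2 N, within 30 mm of its centre) (z of collar_face in the frame of hub_rim below 0.002 m and horizontal distance between collar_face and hub_rim below 0.003 m and angle between the z axis of spindle and the z axis of drive_unit, either way round below 0.06 rad and angle between the x axis of spindle and the x axis of drive_unit, either way round below 0.3 rad and value of joint ejector above 0.01 m and contact force between the fingers and spindle above 2 N and distance between the grasp point and spindle_grip below 0.03 m); the arm keeps its last pose, push and grip.
It fails at once if the white jar is pushed or carried away from its place (more than 3 cm) or knocked over (distance of white_jar from where it was at the start of the episode above 0.03 m or angle between white_jar's own z axis and vertical above 0.5 rad).
It fails at once if the amber jar is pushed or carried away from its place (more than 3 cm) or knocked over (distance of brown_jar from where it was at the start of the episode above 0.03 m or angle between brown_jar's own z axis and vertical above 0.5 rad).
It fails at once if the small beaker is pushed or carried away from its place (more than 3 cm) or knocked over (distance of small_beaker from where it was at the start of the episode above 0.03 m or angle between small_beaker's own z axis and vertical above 0.5 rad).
It also fails if it takes over 48 s, if anything falls off the work surface, if the arm or the gripper's body presses on something with over 40 N, if the wrist force passes 120 N, or if a joint passes its speed limit or range.

## Working session

There is one attempt and no reset: what is moved stays moved. The work goes in short steps, Python scripts to look and compute and a tool call to move; the robot and the scene stay as the last step left them, time stands still between calls to the robot, and variables do not carry over. Pictures are saved under pics/ and viewed, at most 10 in all, crops included, and the job is handed in when it is done.

Besides the shell and the picture viewer there is one more tool, called after "Request:" as name(argument=value, ...) on one line, values as JSON. carry_out: Moves the arm, as the interface text tells. Its arguments: {"type":"object","properties":{"moves":{"type":"array"},"jaw":{"type":"number"}},"required":["moves"]}

```bash
mkdir -p pics
cat > h.py <<'E'
import numpy as np, cv2
from rig import manip
from scipy.spatial.transform import Rotation as R
def cam(n):
    im=manip.get_image(n); return im
def params(im):
    f=240/np.tan(np.radians(im['vfov'])/2)
    return f,im['cx'],im['cy'],R.from_rotvec(np.ravel(im['rvec'])).as_matrix(),np.ravel(im['tvec'])
def ray(im,u,v,fish=False):
    f,cx,cy,M,t=params(im)
    x,y=(u-cx)/f,(v-cy)/f
    if fish:
        r=np.hypot(x,y); d=np.array([np.sin(r)*x/max(r,1e-9),np.sin(r)*y/max(r,1e-9),np.cos(r)])
    else: d=np.array([x,y,1.])
    return -M.T@t, M.T@d
def atz(im,u,v,z,fish=False):
    c,d=ray(im,u,v,fish); return c+d*(z-c[2])/d[2]
def proj(im,p,fish=False):
    f,cx,cy,M,t=params(im); q=M@np.asarray(p,float)+t
    if fish:
        r=np.hypot(q[0],q[1]); a=np.arctan2(r,q[2]); return cx+f*a*q[0]/r,cy+f*a*q[1]/r
    return cx+f*q[0]/q[2],cy+f*q[1]/q[2]
def save(im,name,crop=None,s=1):
    a=im['color'][:,:,::-1]
    if crop: a=a[crop[1]:crop[3],crop[0]:crop[2]]
    a=cv2.resize(np.ascontiguousarray(a),None,fx=s,fy=s,interpolation=cv2.INTER_CUBIC); cv2.imwrite('pics/'+name,a)
E
python3 - <<'E'
from h import *
import pickle
for n in('scene','top'):
    im=cam(n); save(im,n+'0.png'); pickle.dump(im,open(n+'.pkl','wb')); print(n,params(im)[0],ray(im,320,240))
s=manip.observe(); print(s['position'],s['ee_rot'],s['wrist_force'],manip.grip_point_offset,s['grip_width'])
E
```

```text
scene 434.7455046563721 (array([181.66818967, 633.0505019 , 761.24795551]), array([ 0.38365784, -0.652875  , -0.65320129]))
top 546.0158379338047 (array([ 326.06866238,  -46.34860935, 1386.35026176]), array([ 0.19024046,  0.00840663, -0.98189193]))
[ 233.18698679 -685.67408541  230.23889995] [ 9.86589098e-01  1.63220340e-01 -2.36947269e-04 -1.00780041e-03] [-0.08439282  0.19609341  0.32085908] 18.700000000000003 85.21071499717932
```

View pics/scene0.png

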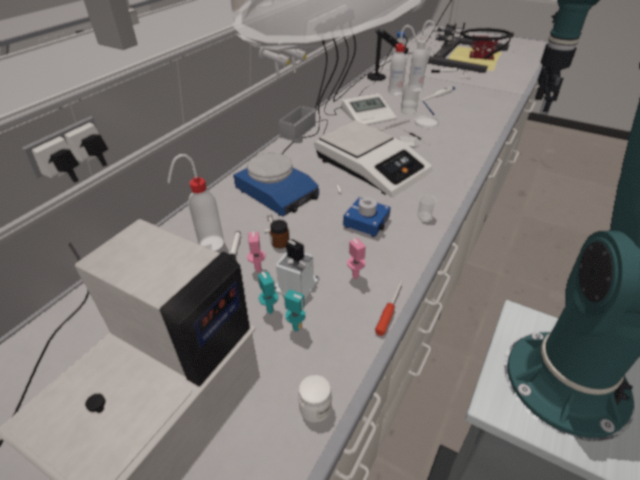

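View pics/top0.png

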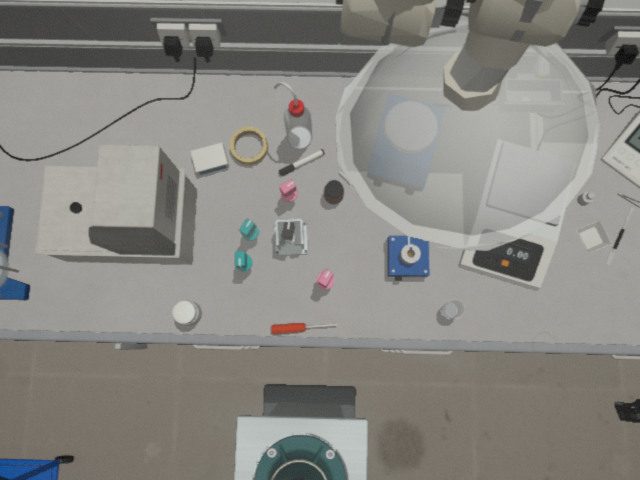

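Run:
```python
from h import *
import pickle
t=pickle.load(open('top.pkl','rb'));s=pickle.load(open('scene.pkl','rb'))
def cr(im,c,k):
    return cv2.resize(np.ascontiguousarray(im['color'][c[1]:c[3],c[0]:c[2],::-1]),None,fx=k,fy=k,interpolation=cv2.INTER_CUBIC)
a=np.hstack([cr(t,(260,205,320,265),6.5),cr(t,(380,225,440,285),6.5)])
b=np.hstack([cr(s,(260,235,335,310),5.2),cr(s,(330,180,405,210+0),5.2) if 0 else cr(s,(330,180,405,255),5.2)])
b=cv2.resize(b,(780,390)); cv2.imwrite('pics/cropA.png',a)
cv2.imwrite('pics/cropB.png',b)
```

```text
(no output)
```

View pics/cropA.png

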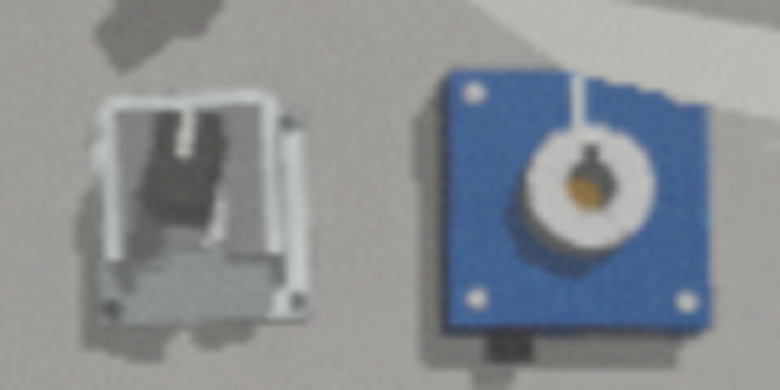

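View pics/cropB.png

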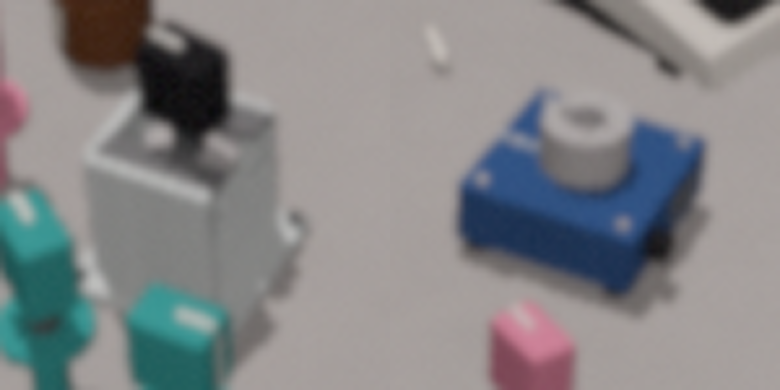

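Run:
```python
from h import *
import pickle
t=pickle.load(open('top.pkl','rb'));s=pickle.load(open('scene.pkl','rb'))
A=lambda x,y:(260+x/6.5,205+y/6.5); B=lambda x,y:(380+(x-390)/6.5,225+y/6.5)
C=lambda x,y:(260+x/5.2,235+y/5.2); D=lambda x,y:(330+(x-390)/5.2,180+y/5.2)
P=lambda n,q,z,im=t:print(n,atz(im,*q,z)[:2].round(1))
P('rim',B(590,187),70);P('rim scene',D(587,112),70,s)
for c in((475,92),(478,298),(687,300)):P('screw',B(*c),42)
P('line out',B(577,74),42);P('line in',B(578,125),42); P('kw',B(590,150),70)
P('head ctr line',A(185,157),132);P('line tip',A(188,110),132)
P('scene line start',C(185,48),132,s);P('line tip',C(152,30),132,s)
print('rest foot'); 
for c in((110,308),(298,300),(288,120)):P('',A(*c),5)
P('rest lip left front',A(113,258),81);P('left back',A(103,100),81);P('right back',A(272,95),81);P('right front',A(282,250),81)
P('pink',(326,278),100);P('brown',(334,191),66);P('beaker',(449,312),60);P('turq',(243,260),90);P('turq2',(249,229),90)
```

```text
rim [ 551.8 -257.4]
rim scene [ 554.3 -259.4]
screw [ 592.7 -217.8]
screw [ 512.7 -219. ]
screw [ 513.7 -298.6]
line out [ 600.7 -257.1]
line in [ 580.7 -257.4]
kw [ 565.9 -257.5]
head ctr line [593.4  39. ]
line tip [610.8  38.5]
scene line start [590.9  42.7]
line tip [609.3  39.7]
rest foot
 [558.9  75.3]
 [563.7   1.1]
 [636.4   7.1]
rest lip left front [565.1  68.2]
left back [625.6  74.2]
right back [628.9  10.5]
right front [569.5   5. ]
pink [483.9 -51.7]
brown [707.5 -67.2]
beaker [ 413.  -350.4]
turq [524.2 148.8]
turq2 [600.6 137.8]
```

```bash
cat >> h.py <<'E'
def tool(target,yaw=None):
    """shift in cm along tool axes and spin in deg from the measured pose to target TCP (mm), tool-x yaw (rad)"""
    s=manip.observe(); M=R.from_quat(s['ee_rot']).as_matrix()
    d=M.T@(np.asarray(target)-s['position'])/10
    y0=np.arctan2(M[1,0],M[0,0])
    sp=None if yaw is None else np.degrees((y0-yaw+np.pi)%(2*np.pi)-np.pi)
    print('pos',s['position'].round(1),'yaw',round(y0,4),'tilt',round(np.degrees(np.arccos(-M[2,2])),2),'| delta',d.round(2),'spin',sp)
E
python3 - <<'E'
from h import *
import pickle
t=pickle.load(open('top.pkl','rb'));s=pickle.load(open('scene.pkl','rb'))
for z in(400,600,700,800,900,1000):
    print(z,[ (tuple(atz(t,u,v,z)[:2].round(0)),tuple(np.round(proj(s,atz(t,u,v,z))))) for u,v in((337,130),(400,232),(480,247),(600,130))])
tool([575,35,230],-0.07)
E
```

```text
400 [((np.float64(731.0), np.float64(-65.0)), (np.float64(260.0), np.float64(95.0))), ((np.float64(535.0), np.float64(-185.0)), (np.float64(371.0), np.float64(93.0))), ((np.float64(511.0), np.float64(-331.0)), (np.float64(408.0), np.float64(73.0))), ((np.float64(742.0), np.float64(-565.0)), (np.float64(361.0), np.float64(32.0)))]
600 [((np.float64(649.0), np.float64(-62.0)), (np.float64(286.0), np.float64(-11.0))), ((np.float64(493.0), np.float64(-157.0)), (np.float64(395.0), np.float64(-12.0))), ((np.float64(473.0), np.float64(-273.0)), (np.float64(429.0), np.float64(-23.0))), ((np.float64(657.0), np.float64(-459.0)), (np.float64(379.0), np.float64(-45.0)))]
700 [((np.float64(608.0), np.float64(-60.0)), (np.float64(305.0), np.float64(-83.0))), ((np.float64(472.0), np.float64(-143.0)), (np.float64(411.0), np.float64(-85.0))), ((np.float64(454.0), np.float64(-245.0)), (np.float64(443.0), np.float64(-89.0))), ((np.float64(615.0), np.float64(-407.0)), (np.float64(391.0), np.float64(-98.0)))]
800 [((np.float64(567.0), np.float64(-58.0)), (np.float64(328.0), np.float64(-178.0))), ((np.flo
[... 327 characters left out ...]
))), ((np.float64(429.0), np.float64(-115.0)), (np.float64(460.0), np.float64(-304.0))), ((np.float64(417.0), np.float64(-187.0)), (np.float64(487.0), np.float64(-291.0))), ((np.float64(531.0), np.float64(-302.0)), (np.float64(429.0), np.float64(-263.0)))]
1000 [((np.float64(485.0), np.float64(-54.0)), (np.float64(404.0), np.float64(-481.0))), ((np.float64(408.0), np.float64(-101.0)), (np.float64(500.0), np.float64(-481.0))), ((np.float64(398.0), np.float64(-158.0)), (np.float64(523.0), np.float64(-455.0))), ((np.float64(489.0), np.float64(-249.0)), (np.float64(461.0), np.float64(-399.0)))]
pos [ 233.2 -685.7  230.2] yaw 0.3279 tilt 0.12 | delta [ 55.57 -57.22   0.13] spin 22.798454933005715
```

Request:
carry_out(moves=[{"delta_pos": [30.5,-34.6,0],"spin": 0},{"delta_pos": [30.5,-34.6,0],"spin": 0},{"delta_pos": [30.5,-34.6,0],"spin": 0},{"delta_pos": [30.5,-34.6,0],"spin": 5},{"delta_pos": [30.5,-34.6,0],"spin": 10},{"delta_pos": [30.5,-34.6,0],"spin": 15},{"delta_pos": [30.5,-34.6,0],"spin": 20},{"delta_pos": [30.5,-34.6,0],"spin": 23},{"delta_pos": [30.5,-34.6,0],"spin": 23},{"delta_pos": [30.5,-34.6,0],"spin": 23},{"delta_pos": [30.5,-34.6,0],"spin": 23},{"delta_pos": [30.5,-34.6,0],"spin": 23},{"delta_pos": [45.2,-59.2,0],"spin": 23},{"delta_pos": [45.2,-59.2,0],"spin": 23},{"delta_pos": [45.2,-59.2,0],"spin": 23},{"delta_pos": [45.2,-59.2,0],"spin": 23},{"delta_pos": [45.2,-59.2,0],"spin": 23},{"delta_pos": [45.2,-59.2,0],"spin": 23},{"delta_pos": [45.2,-59.2,0],"spin": 23},{"delta_pos": [45.2,-59.2,0],"spin": 23}], jaw=0)

```text
clock: 1.77
position: [472.7, 28.3, 231.6]
ee_rot: [1.0, -0.03, 0.001, -0.002]
wrist_force: [-0.4, 0.5, 0.1]
grip_width: 85.4
grasp_force: 0.0
```

Run:
```python
from h import *
s=manip.observe();print(s['clock'],s['joints'].round(2) if hasattr(s['joints'],'round') else s['joints'],s['wrist_force'])
tool([570,34,230],-0.07)
```

```text
1.7667 [-0.13  0.28 -0.03  2.16  0.01  0.7  -1.79] [-0.38839301  0.50140207  0.05684968]
pos [472.7  28.3 231.6] yaw -0.061 tilt 0.3 | delta [ 9.67 -1.16  0.19] spin 0.5163541023753672
```

Request:
carry_out(moves=[{"delta_pos": [4,-0.5,0],"spin": 0},{"delta_pos": [8,-0.9,0],"spin": 0},{"delta_pos": [9.7,-0.9,0],"spin": 0},{"delta_pos": [9.7,-0.9,0],"spin": 0},{"delta_pos": [9.7,-0.9,0],"spin": 0}])

```text
clock: 2.18
position: [568.3, 20.8, 230.6]
ee_rot: [0.999, -0.037, -0.001, 0.0]
wrist_force: [-0.1, -0.5, -0.2]
grip_width: 85.6
grasp_force: 0.0
```

Run:
```python
from h import *
import pickle
im=cam('wrist'); pickle.dump(im,open('w1.pkl','wb')); save(im,'w1.png')
tool([592,40,93],-0.07)
print(proj(im,[592,40,132],True),params(im)[0],ray(im,320,240,True))
```

```text
pos [566.9  20.9 230.5] yaw -0.0741 tilt 0.15 | delta [ 2.4  -2.1  13.75] spin -0.2343435151114236
(np.float64(288.14204027055206), np.float64(211.21186163545954)) 371.64829954431775 (array([651.09990564,  15.67358191, 373.48185588]), array([-0.31796456,  0.0176415 , -0.94793846]))
```

View pics/w1.png

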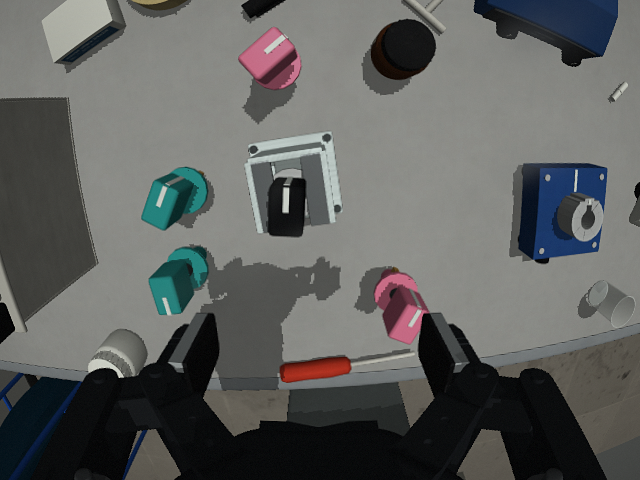

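Run:
```python
from h import *
import pickle
im=pickle.load(open('w1.pkl','rb'))
def cr(c,k): return cv2.resize(np.ascontiguousarray(im['color'][c[1]:c[3],c[0]:c[2],::-1]),None,fx=k,fy=k,interpolation=cv2.INTER_CUBIC)
cv2.imwrite('pics/w1c.png',np.hstack([cr((240,125,350,245),4.9)[:580],cr((520,155,610,265),0.01+4.9)[:539]][0:1]+[cv2.resize(cr((545,180,615,250),4),(280,280)) if 0 else np.zeros((580,1,3),np.uint8)]))
```

```text
(no output)
```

View pics/w1c.png

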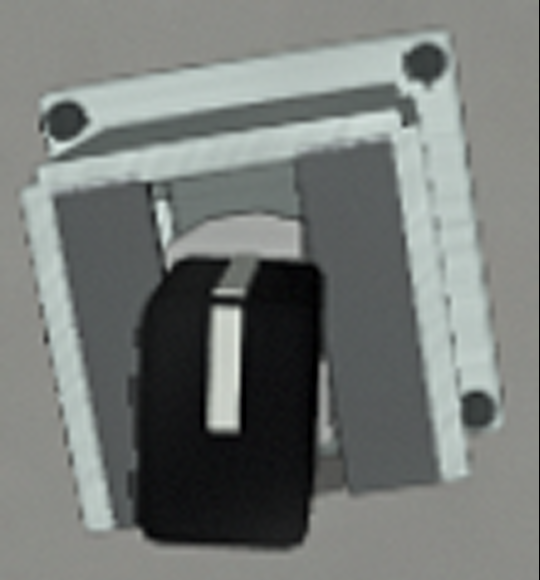

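Run:
```python
from h import *
import pickle
im=pickle.load(open('w1.pkl','rb'))
A=lambda x,y,z:atz(im,240+x/4.9,125+y/4.9,z,True)[:2]
def seg(n,a,b,z):
    p,q=A(*a,z),A(*b,z);print(n,p.round(1),q.round(1),'yaw',np.arctan2(*(q-p)[::-1]).round(3))
seg('line',(224,428),(228,303),132)
seg('headR',(308,520),(322,310),132)
seg('headL',(138,520),(140,320),132)
seg('slotR',(350,490),(300,165),81)
seg('wallR',(452,470),(398,140),81)
seg('wallL',(98,525),(35,195),81)
seg('footR',(498,420),(450,45),5)
```

```text
line [591.3  41.7] [608.6  39.5] yaw -0.127
headR [577.3  31.3] [606.7  27. ] yaw -0.148
headL [579.1  55.1] [607.3  51.7] yaw -0.12
slotR [566.4  27.2] [621.3  30.9] yaw 0.068
wallR [568.7  10. ] [624.1  15. ] yaw 0.091
wallL [563.6  70.3] [620.3  74.4] yaw 0.071
footR [557.4  -1.8] [635.7   3.1] yaw 0.062
```

Request:
carry_out(moves=[{"delta_pos": [2.3,-2.2,0],"spin": 3.2},{"delta_pos": [2.3,-2.2,2],"spin": 3.2},{"delta_pos": [2.3,-2.2,5],"spin": 3.2},{"delta_pos": [2.3,-2.2,7],"spin": 3.2},{"delta_pos": [2.3,-2.2,7],"spin": 3.2},{"delta_pos": [2.3,-2.2,7],"spin": 3.2}])

```text
clock: 2.73
position: [590.3, 41.3, 160.5]
ee_rot: [0.998, -0.065, -0.002, 0.0]
wrist_force: [-0.7, -0.2, -0.1]
grip_width: 85.4
grasp_force: 0.0
```

Run:
```python
from h import *
tool([591.5,41.2,93],-0.13)
```

```text
pos [590.3  41.3 160.5] yaw -0.1295 tilt 0.23 | delta [ 0.14 -0.01  6.75] spin 0.031020880769009496
```

Aligned. Descend and grip.

Request:
carry_out(moves=[{"delta_pos": [0.1,0,2],"spin": 0},{"delta_pos": [0.1,0,4],"spin": 0},{"delta_pos": [0.1,0,5.5],"spin": 0},{"delta_pos": [0.1,0,6.7],"spin": 0},{"delta_pos": [0.1,0,6.7],"spin": 0},{"delta_pos": [0.1,0,6.7],"spin": 0}])

```text
clock: 3.23
position: [593.9, 41.5, 95.0]
ee_rot: [0.998, -0.065, 0.0, -0.0]
wrist_force: [0.3, 0.2, 0.2]
grip_width: 85.0
grasp_force: 0.0
```

Request:
carry_out(moves=[{"delta_pos": [0,0,0],"spin": 0},{"delta_pos": [0,0,0],"spin": 0},{"delta_pos": [0,0,0],"spin": 0},{"delta_pos": [0,0,0],"spin": 0},{"delta_pos": [0,0,0],"spin": 0},{"delta_pos": [0,0,0],"spin": 0},{"delta_pos": [0,0,0],"spin": 0},{"delta_pos": [0,0,0],"spin": 0},{"delta_pos": [0,0,0],"spin": 0},{"delta_pos": [0,0,0],"spin": 0}], jaw=1)

```text
clock: 4.07
position: [594.0, 41.6, 94.8]
ee_rot: [0.998, -0.065, 0.0, -0.0]
wrist_force: [-1.5, -0.5, 5.7]
grip_width: 23.4
grasp_force: 59.2
```

Run:
```python
from h import *
s=manip.observe();print(s['grip_width'],s['grasp_force'],s['wrist_force'],s['wrist_torque'])
tool([591.5-64*.9974,41.2-64*.072,93],0.072)
```

```text
23.368746859927512 59.23198342323303 [-1.49976766 -0.47463687  5.71155792] [0.04743286 0.18757198 0.0429068 ]
pos [594.   41.6  94.8] yaw -0.1295 tilt 0.03 | delta [-6.51  1.35  0.18] spin -11.545293344857095
```

Request:
carry_out(moves=[{"delta_pos": [0,0,-0.15],"spin": 0},{"delta_pos": [-0.78,0.16,-0.15],"spin": 0},{"delta_pos": [-1.57,0.32,-0.15],"spin": 0},{"delta_pos": [-2.35,0.48,-0.15],"spin": 0},{"delta_pos": [-3.14,0.64,-0.15],"spin": 0},{"delta_pos": [-3.92,0.8,-0.15],"spin": 0},{"delta_pos": [-4.7,0.96,-0.15],"spin": 0},{"delta_pos": [-5.5,1.12,-0.15],"spin": 0},{"delta_pos": [-6.3,1.28,-0.15],"spin": 0},{"delta_pos": [-7.0,1.43,-0.15],"spin": 0},{"delta_pos": [-7.0,1.43,-0.15],"spin": 0},{"delta_pos": [-7.0,1.43,-0.15],"spin": 0}])

```text
clock: 5.07
position: [522.1, 36.4, 95.9]
ee_rot: [0.998, -0.065, 0.0, -0.0]
wrist_force: [0.5, -0.2, -1.2]
grip_width: 23.4
grasp_force: 58.8
```

Run:
```python
from h import *
s=manip.observe();print(s['joints'],s['grip_width'],s['grasp_force'],s['wrist_force'],s['wrist_torque'])
tool([545,-60,165],-.05); tool([545,-258,165],0.014)
```

```text
[-0.15231264  0.5502967  -0.00523426  2.15738919  0.00657195  0.43378818
 -1.86288845] 23.400160629441963 58.769182562828064 [ 0.52926684 -0.22361271 -1.17032123] [0.0201373  0.01282751 0.0315409 ]
pos [522.1  36.4  95.9] yaw -0.1294 tilt 0.01 | delta [ 3.51  9.27 -6.91] spin -4.546709267006279
pos [522.1  36.4  95.9] yaw -0.1294 tilt 0.01 | delta [ 6.07 28.9  -6.91] spin -8.213639155843552
```

Request:
carry_out(moves=[{"delta_pos": [0,0,-3],"spin": 0},{"delta_pos": [0,0,-6],"spin": 0},{"delta_pos": [0,0,-7.5],"spin": 0},{"delta_pos": [0,0,-7.5],"spin": 0},{"delta_pos": [2,3,-7.5],"spin": -2},{"delta_pos": [3.5,6,-7.5],"spin": -4},{"delta_pos": [3.5,9,-7.5],"spin": -6},{"delta_pos": [4,12,-7.5],"spin": -8.2},{"delta_pos": [4.3,15,-7.5],"spin": -8.2},{"delta_pos": [4.5,17,-7.5],"spin": -8.2},{"delta_pos": [4.5,17,-7.5],"spin": -8.2}])

```text
clock: 5.98
position: [544.1, -144.8, 169.7]
ee_rot: [1.0, 0.002, -0.001, 0.002]
wrist_force: [-1.0, -0.3, -1.6]
grip_width: 23.0
grasp_force: 59.3
```

Run:
```python
from h import *
import pickle
im=cam('scene'); save(im,'s2.png')
s=manip.observe();print(s['joints'],s['wrist_force'])
tool([552.5,-258,170],0.014)
```

```text
[ 0.20157845  0.47081414 -0.03847555  2.02769741  0.03145987  0.64470032
 -1.42100301] [ 0.2330894   0.683259   -1.38809007]
pos [ 544.4 -141.5  169.6] yaw 0.0077 tilt 0.1 | delta [ 0.72 11.65 -0.03] spin -0.3624065468099683
```

View pics/s2.png

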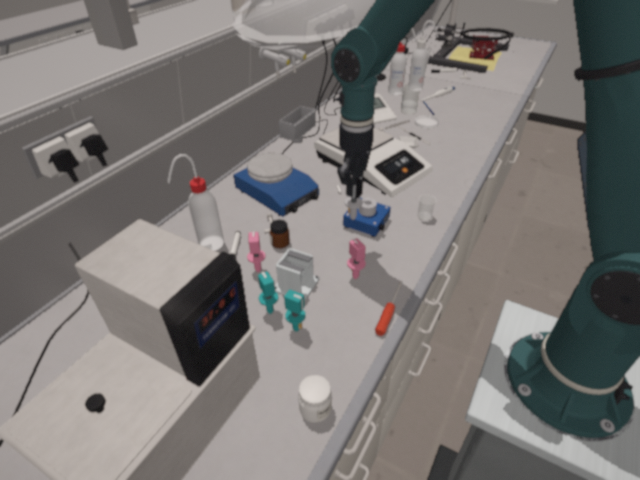

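Run:
```python
from h import *
import pickle
from scipy.optimize import least_squares
t=pickle.load(open('top.pkl','rb'));s=pickle.load(open('scene.pkl','rb'))
px=[(337,130),(353,190),(400,232),(460,247),(480,247),(550,218),(600,130)]
for z in(480,520,560,600):
    P=np.array([atz(t,u,v,z)[:2] for u,v in px])
    r=least_squares(lambda p:np.hypot(*(P-p[:2]).T)-p[2],[650,-270,150]).x
    a=np.linspace(0,2*np.pi,200)
    Q=np.array([proj(s,[r[0]+r[2]*np.cos(k),r[1]+r[2]*np.sin(k),z]) for k in a])
    print(z,r.round(0),'min u',Q[Q[:,0].argmin()].round(),'max v',Q[Q[:,1].argmax()].round(),'max u',Q[Q[:,0].argmax()].round())
for z in(400,450,500,550): print(z,np.round(proj(s,[544,-141,z])))
```

```text
480 [ 725. -288.  231.] min u [213.  33.] max v [314.  62.] max u [420.  31.]
520 [ 707. -277.  221.] min u [218.  14.] max v [320.  40.] max u [424.  13.]
560 [ 690. -266.  211.] min u [223.  -5.] max v [321.  17.] max u [428.  -6.]
600 [ 672. -256.  201.] min u [229. -27.] max v [327.  -8.] max u [433. -28.]
400 [358. 100.]
450 [359.  75.]
500 [360.  48.]
550 [362.  19.]
```

Run:
```python
from h import *
import pickle
t=cam('top');s=cam('scene'); pickle.dump(t,open('t3.pkl','wb'))
a=cv2.resize(np.ascontiguousarray(t['color'][60:420,270:630,::-1]),(400,400))
b=cv2.resize(np.ascontiguousarray(s['color'][0:240,210:450,::-1]),(400,400),interpolation=cv2.INTER_CUBIC)
cv2.imwrite('pics/c3.png',np.hstack([a,b]))
```

```text
(no output)
```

View pics/c3.png

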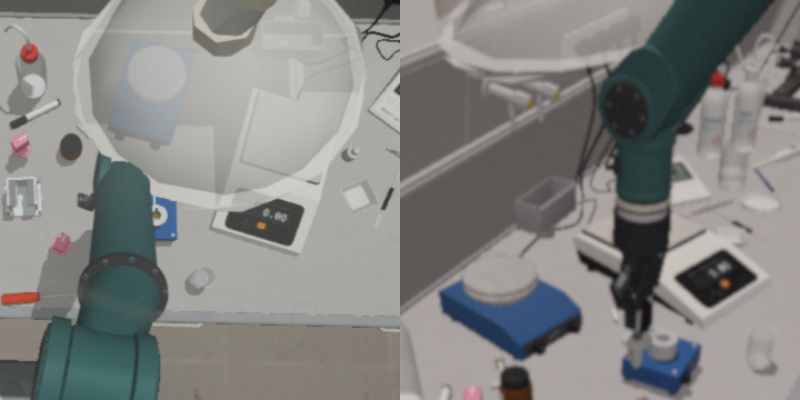

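Request:
carry_out(moves=[{"delta_pos": [0,1,0.3],"spin": 0},{"delta_pos": [0,2,0.5],"spin": 0},{"delta_pos": [0,3,0.5],"spin": 0},{"delta_pos": [0,3,0.5],"spin": 0}])

```text
clock: 6.47
position: [545.3, -171.1, 165.6]
ee_rot: [1.0, 0.005, -0.0, 0.001]
wrist_force: [0.3, -1.0, -1.6]
grip_width: 23.4
grasp_force: 59.3
```

Run:
```python
from h import *
s=manip.observe();print(s['wrist_force'],s['joint_torque'])
tool([552.5,-258,160],0.014)
```

```text
[ 0.26380245 -0.98938871 -1.63411243] [-1.40477546e+00 -4.45413315e+01 -7.92701673e-01 -1.49723491e+01
 -1.00170930e-01  1.56174344e-02  9.82486247e-02]
pos [ 545.3 -171.1  165.6] yaw 0.0106 tilt 0.11 | delta [0.63 8.7  0.57] spin -0.19378120643530342
```

Request:
carry_out(moves=[{"delta_pos": [0.2,1.5,0.2],"spin": 0},{"delta_pos": [0.4,3,0.2],"spin": 0},{"delta_pos": [0.5,4.5,0.2],"spin": 0},{"delta_pos": [0.6,6,0.2],"spin": 0},{"delta_pos": [0.6,7.5,0.2],"spin": 0},{"delta_pos": [0.6,8.6,0.2],"spin": 0},{"delta_pos": [0.6,8.6,0.2],"spin": 0},{"delta_pos": [0.6,8.6,0.2],"spin": 0},{"delta_pos": [0.6,8.6,0.2],"spin": 0}])

```text
clock: 7.22
position: [552.6, -253.0, 163.7]
ee_rot: [1.0, 0.007, -0.0, -0.001]
wrist_force: [0.7, 0.1, -2.3]
grip_width: 23.3
grasp_force: 59.3
```

Run:
```python
from h import *
import pickle
im=cam('wrist'); pickle.dump(im,open('w4.pkl','wb'))
s=manip.observe();print(s['wrist_force'],s['joint_torque'])
tool([552.5,-258,155],0.014)
print(proj(im,[552.5,-258,70],True))
u,v=map(int,proj(im,[552.5,-258,80],True))
print(u,v)
save(im,'w4.png',(u-75,v-75,u+75,v+65),4.2)
print(u-75,v-75)
```

```text
[ 0.38970922 -0.02369632 -2.06510006] [ 6.24210220e-01 -4.79392970e+01  6.52304180e-01 -1.59485614e+01
  3.31105187e-02 -1.08872715e-03  8.23703635e-05]
pos [ 552.7 -252.5  163.7] yaw 0.0151 tilt 0.07 | delta [-0.03  0.55  0.87] spin 0.06244106441150385
(np.float64(327.0051697035572), np.float64(245.4374079458225))
327 250
252 175
```

View pics/w4.png

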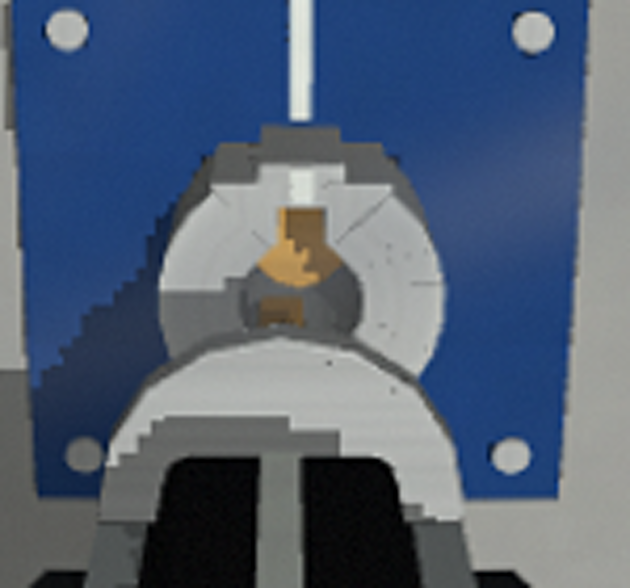

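Run:
```python
from h import *
import pickle
from scipy.optimize import least_squares
im=pickle.load(open('w4.pkl','rb'))
W=lambda x,y,z:atz(im,252+x/4.2,175+y/4.2,z,True)[:2]
def circ(n,pts,z,Rr):
    P=np.array([W(*p,z) for p in pts]); r=least_squares(lambda c:np.hypot(*(P-c).T)-Rr,P.mean(0)-[10,0])
    print(n,r.x.round(2),r.fun.round(1))
circ('hub',[(160,300),(445,300),(302,165),(212,185),(390,183)],70,23)
k=W(303,208,70);print('kw end',k,k-[15,0])
print('bore L R',W(240,300,70),W(362,300,70))
circ('collar top',[(107,465),(462,465),(285,347),(160,385),(410,380)],141,22)
print('line housing',W(301,5,42),W(301,118,42))
print('head line z181',W(280,580,181))
tool([552.5,-258,155],0.014)
```

```text
hub [ 552.11 -256.  ] [-0.   0.  -0.9  0.6  0.5]
kw end [ 567.15047389 -255.77743829] [ 552.15047389 -255.77743829]
bore L R [ 551.60965562 -245.95190725] [ 551.90192186 -265.58083957]
collar top [ 549.68 -253.02] [ 0.  -0.2 -0.5  0.2  0.5]
line housing [ 595.18715447 -255.32806295] [ 575.33464168 -255.69042767]
head line z181 [ 563.62289877 -252.12419211]
pos [ 552.7 -252.5  163.7] yaw 0.0151 tilt 0.07 | delta [-0.03  0.55  0.87] spin 0.06244106441150385
```

Request:
carry_out(moves=[{"delta_pos": [0.23,0.33,0],"spin": 0},{"delta_pos": [0.23,0.33,0],"spin": 0},{"delta_pos": [0.23,0.33,0.7],"spin": 0},{"delta_pos": [0.23,0.33,1.4],"spin": 0},{"delta_pos": [0.23,0.33,1.9],"spin": 0},{"delta_pos": [0.23,0.33,2.3],"spin": 0},{"delta_pos": [0.23,0.33,2.7],"spin": 0},{"delta_pos": [0.23,0.33,3.0],"spin": 0},{"delta_pos": [0.23,0.33,3.0],"spin": 0},{"delta_pos": [0.23,0.33,3.0],"spin": 0}])

```text
clock: 8.1
position: [554.5, -256.8, 133.4]
ee_rot: [1.0, 0.007, -0.001, -0.0]
wrist_force: [-0.6, -0.3, -1.9]
grip_width: 23.3
grasp_force: 59.3
```

Run:
```python
from h import *
s=manip.observe();print(s['wrist_force'],s['wrist_torque'])
tool([555,-255.8,99],0.016)
```

```text
[-0.56816619 -0.27446476 -1.86109276] [ 0.17003907  0.15053852 -0.04200201]
pos [ 554.5 -256.8  133.4] yaw 0.0137 tilt 0.08 | delta [ 0.05 -0.1   3.44] spin -0.13278975939114626
```

Request:
carry_out(moves=[{"delta_pos": [0,-0.05,0.2],"spin": 0},{"delta_pos": [0,-0.05,0.4],"spin": 0},{"delta_pos": [0,-0.05,0.6],"spin": 0},{"delta_pos": [0,-0.05,0.8],"spin": 0},{"delta_pos": [0,-0.05,1.0],"spin": 0},{"delta_pos": [0,-0.05,1.0],"spin": 0}])

```text
clock: 8.6
position: [554.8, -256.5, 123.3]
ee_rot: [1.0, 0.007, -0.0, -0.0]
wrist_force: [-1.2, 0.4, -2.4]
grip_width: 23.3
grasp_force: 59.5
```

Run:
```python
from h import *
s=manip.observe();print(s['wrist_force'],s['wrist_torque'])
tool([555,-255.8,99],0.016)
```

```text
[-1.21547867  0.41998762 -2.38170631] [ 0.17466063  0.2877031  -0.04633015]
pos [ 554.8 -256.5  123.3] yaw 0.0137 tilt 0.04 | delta [ 0.03 -0.07  2.43] spin -0.13248361882626364
```

Request:
carry_out(moves=[{"delta_pos": [0,0,0.3],"spin": 0},{"delta_pos": [0,0,0.6],"spin": 0},{"delta_pos": [0,0,0.9],"spin": 0},{"delta_pos": [0,0,1.2],"spin": 0},{"delta_pos": [0,0,1.5],"spin": 0},{"delta_pos": [0,0,1.7],"spin": 0},{"delta_pos": [0,0,1.9],"spin": 0},{"delta_pos": [0,0,2.1],"spin": 0},{"delta_pos": [0,0,2.3],"spin": 0},{"delta_pos": [0,0,2.3],"spin": 0},{"delta_pos": [0,0,2.3],"spin": 0}])

```text
clock: 9.52
position: [554.9, -256.5, 101.3]
ee_rot: [1.0, 0.007, -0.0, -0.0]
wrist_force: [-2.3, 2.2, 5.2]
grip_width: 23.1
grasp_force: 60.5
```

Run:
```python
from h import *
s=manip.observe();print(s['wrist_force'],s['wrist_torque'])
tool([555,-255.8,99],0.016)
```

```text
[-2.33218629  2.17144921  5.17465602] [ 0.46089806  0.81089133 -0.04523939]
pos [ 554.9 -256.5  101.3] yaw 0.0136 tilt 0.02 | delta [ 0.01 -0.07  0.23] spin -0.13552700309731486
```

Request:
carry_out(moves=[{"delta_pos": [0,-0.03,0.1],"spin": 0},{"delta_pos": [0,-0.03,0.2],"spin": 0},{"delta_pos": [0,-0.03,0.3],"spin": 0},{"delta_pos": [0,-0.03,0.3],"spin": 0},{"delta_pos": [0,-0.03,0.3],"spin": 0}])

```text
clock: 9.93
position: [554.9, -256.5, 98.8]
ee_rot: [1.0, 0.007, -0.0, 0.0]
wrist_force: [-4.4, 2.1, 9.8]
grip_width: 23.2
grasp_force: 60.8
```

Run:
```python
from h import *
s=manip.observe();print(s['wrist_force'],s['wrist_torque'])
tool([555,-255.8,99],0.016)
```

```text
[-4.38198269  2.07567721  9.79133945] [ 0.49309166  0.98394645 -0.0141277 ]
pos [ 554.9 -256.5   98.8] yaw 0.0135 tilt 0.02 | delta [ 0.01 -0.07 -0.02] spin -0.14565247622055855
```

Request:
carry_out(moves=[{"delta_pos": [-0.05,-0.03,0.05],"spin": 0},{"delta_pos": [-0.05,-0.03,0.1],"spin": 0},{"delta_pos": [-0.05,-0.03,0.15],"spin": 0},{"delta_pos": [-0.05,-0.03,0.15],"spin": 0},{"delta_pos": [-0.05,-0.03,0.15],"spin": 0}])

```text
clock: 10.35
position: [554.9, -256.5, 98.8]
ee_rot: [1.0, 0.007, 0.0, 0.0]
wrist_force: [-5.2, 1.4, 17.6]
grip_width: 23.5
grasp_force: 62.2
```

Run:
```python
from h import *
s=manip.observe();print(s['wrist_force'],s['wrist_torque'])
tool([555,-255.8,99],0.016)
```

```text
[-5.23738916  1.4143023  17.64386326] [ 0.69407356  1.36873711 -0.01959135]
pos [ 554.9 -256.5   98.8] yaw 0.0132 tilt 0.06 | delta [ 0.01 -0.07 -0.02] spin -0.16278038432330744
```

Request:
carry_out(moves=[{"delta_pos": [-0.05,0,0.1],"spin": 0},{"delta_pos": [-0.05,0,0.1],"spin": 0},{"delta_pos": [-0.05,0,0.1],"spin": 0},{"delta_pos": [-0.05,0,0.1],"spin": 0},{"delta_pos": [-0.05,0,0.1],"spin": 0},{"delta_pos": [-0.05,0,0.1],"spin": 0}])

```text
clock: 10.85
position: [554.9, -256.6, 98.7]
ee_rot: [1.0, 0.007, 0.001, 0.0]
wrist_force: [-5.9, 3.3, 22.6]
grip_width: 23.3
grasp_force: 62.8
```

Run:
```python
from h import *
im=cam('wrist'); u,v=map(int,proj(im,[552,-256,74],True)); save(im,'w5.png',(u-80,v-80,u+80,v+60),4)
s=manip.observe();print(s['wrist_force'],s['position'])
```

```text
[-5.46136835  2.89964015 22.72807663] [ 554.92421465 -256.50865506   98.73195941]
```

View pics/w5.png

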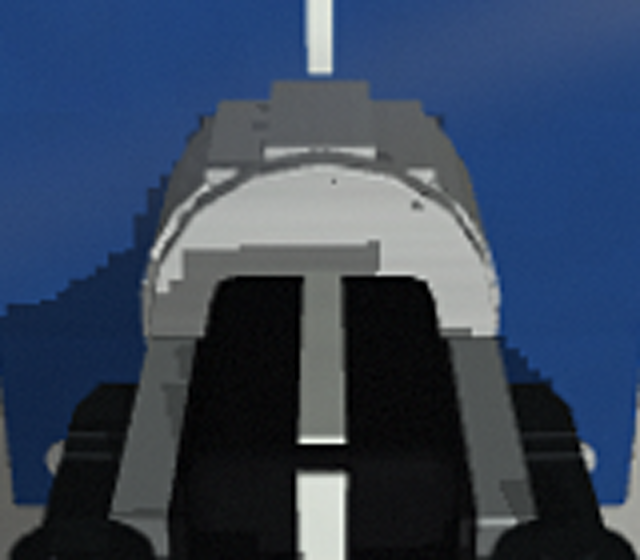

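The collar (crop 150–495, row 160 down) sits flat on the hub rim. The head's white line (column 322) lines up with the housing line (column 320), so the spindle is home.

```bash
python3 -c "
from rig import manip
print(manip.finish_job())"
```

```text
the job is handed in; nothing more can be done
None
```

The spindle is home in the blue drive unit's hub with its key in the keyway. It was still gripped (about 63 N) and pressed down (about 23 N) when I handed the job in, and I saw no sign that the jars or beaker were touched, though I didn't check them at the end.

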